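Shut the order-card box and hold a spring clip open over its card

TASK

Press the lid of the wooden card box down until its catch clicks and it is fully shut, so that the special card in the slot of the lid stands upright. Then pick up the black spring clip by its tails, squeeze it wide open and hold it level, gaping around one of the card's two side edges about half-way up, with the edge well inside the jaws and the card untouched, ready for a ticket to be slipped in. Finish while still holding the clip open like that: do not let it go or let it close, do not push the card, and leave the other things on the counter where they are.

Things in the scene. Friction and masses are not known exactly. Their poses are not given: they have to be found in the camera images.
- card_box: Bamboo index-card box, fixed to the counter: 104 deep (its x) x 144 wide (its y) x 80 high without the lid. Origin: centre of the underside. Its front (small brass label frame) faces its own -x, towards the robot; z up. The lid's hinge axis runs along the box's y at x = +52 mm, z = 80 mm.
- lid (a joint): Angle of the box lid, rad: 0 fully shut, growing as its front rises (limit 1.2). It stands ajar and stays where left (stiff hinge, under 1 N at the front). In the last 0.1 rad a sprung ball catch resists with about 8 N (a kick of up to 20 N if pressed fast); past it the lid snaps down and is held shut. Lid 104 x 144 x 12 thick; its top is 92 mm above the counter when shut.
- lid_front (a point): Point on the lid's top face, midway along its front, 12 mm behind the front edge: a good place to press. It moves with the lid and lies 92 mm forward of the hinge axis and 12 mm above it when shut. Axes as the lid's: x backwards, away from the front, y along the hinge, z out of the top face.
- special_card: Stiff laminated card, 127 wide (its y) x 76 high (its z) x 2 thick (its x), standing in a slotted wooden rail (15 wide, 112 long, 7 high) on the lid, 74 mm behind the lid's front edge. It is stiff in the rail (gives a little, springily, if pushed) and tilts with the lid; upright when the lid is shut, from 92 to 168 mm above the counter. Origin: middle of its lower edge.
- card_left (a point): Middle of the card's side edge on its +y side (the robot's left), half-way up the card: 130 mm above the counter when the lid is shut. Axes as the card's.
- card_right (a point): Middle of the card's side edge on its -y side (the robot's right), half-way up the card: 130 mm above the counter when the lid is shut. Axes as the card's.
- clip: Large black plastic spring clip, about 70 g: two levers on a steel pin, lying on its side on the counter. Overall 110 long x 58 wide x 34 high. Origin: on the pin's axis, at the underside as it lies. z along the pin (up), +x from the pin to the jaws; symmetric about its x-z plane. It springs shut when let go.
- clip_tails (a point): Midway between the clip's two tails (finger pads, 34 high, from 30 to 62 mm behind the pin), 45 mm behind the pin, 17 mm above the underside. Here the tails measure 53 mm over their outer faces at rest, 26 mm fully squeezed. Squeezing them together opens the jaws: about 4 N a side to start, 10 N a side when fully open.
- clip_jaws (a point): Middle of the clip's jaw tips, 46 mm ahead of the pin, 17 mm above the underside; axes as the clip's. The tips meet here at rest and stand 26 mm apart when fully open. Behind them is a hollow throat, clear from 12 mm ahead of the pin to the tips.
- clip_arm_l (a joint): Angle by which each lever of the clip has turned, in rad (both levers move alike): 0 jaws shut, 0.28 fully open (26 mm gap at the tips); the gap grows by about 9 mm per 0.1 rad.
- saucers: Stack of white saucers, 132 across, 31 high, on the counter. Origin: centre of the underside. To be left alone.
- ramekin: White ramekin, 72 across, 40 high. Origin: centre of the underside. To be left alone.
- mug: White mug, 80 across, 85 high, handle on its +y side, between the robot and the card box. Origin: centre of the underside. To be left alone.
- milk_can: Milk can with a paper label, 73 across, 98 high, behind the card box. Origin: centre of the underside. To be left alone.
- teapot: Steel teapot, 120 across, 137 high, spout on its +y and handle on its -y side, behind the box on the robot's right. Origin: centre of the underside. To be left alone.
- sauce_bottle: Brown glass sauce bottle, 60 across, 185 high, behind the box on the robot's left. Origin: centre of the underside. To be left alone.
There are look-alikes about, which are no part of the job. Leave any purple look-alike of the card_box alone. There is more than one size of the clip; the one meant has the size given above.

How it is judged:
On the way, in this order (a step that is already met when the one before it is completed fails the run):
1. the lid is pressed shut past its catch (value of joint lid below 0.02 rad), for 0.2 s.
2. the clip is held in the fingers, squeezed open, clear of the counter (value of joint clip_arm_l above 0.15 rad and height (world z) of clip above 0.04 m and contact force between the fingers and clip above 2 N), for 0.2 s.
At the end, for the whole second after the job is handed in: Lid shut (<0.03 rad). Fingers hold the clip open (>0.17 rad, gap about 16 mm) and still, touching neither card nor box (<0.3 N). A side edge of the card is 8 mm or more inside the jaw tips, within 10 mm of the clip's midplane, its half-way point within the jaws' height; aligned within 0.25 rad (value of joint lid below 0.03 rad and value of joint clip_arm_l above 0.17 rad and contact force between the fingers and clip above 2 N and contact force between clip and card_box below 0.3 N and angle between the x axis of clip and the y axis of special_card, either way round below 0.25 rad and angle between the z axis of clip and the z axis of special_card, either way round below 0.25 rad and linear speed of clip below 0.03 m/s and ((x of card_left in the frame of clip between 0.009 and 0.036 m and y of card_left in the frame of clip between -0.01 and 0.01 m and z of card_left in the frame of clip between -0.001 and 0.035 m) or (x of card_right in the frame of clip between 0.009 and 0.036 m and y of card_right in the frame of clip between -0.01 and 0.01 m and z of card_right in the frame of clip between -0.001 and 0.035 m))); the arm keeps its last pose, push and grip.
It fails at once if the card is pushed with the robot or the clip (more than 3 N) (contact force between any of the arm, the fingers, clip and special_card above 3 N).
It fails at once if another thing on the counter is shifted (more than 25 mm) (distance of any of saucers, ramekin, mug, milk_can, teapot, sauce_bottle from where it was at the start of the episode above 0.025 m).
It also fails if it takes over 54 s, if anything falls off the work surface, if the arm or the gripper's body presses on something with over 40 N, if the wrist force passes 120 N, or if a joint passes its speed limit or range.

ROBOT

A 7-joint arm with a two-finger parallel gripper is mounted at the origin on the work surface. World frame = base frame: x ahead of the robot, y to its left, z up, the work surface at z = 0. Lengths are in m, angles in rad, forces in N, time in s.
With the tool pointing down it reaches from about 0.425 to 0.925 m from the base axis. Payload 6.8 kg.
Tool frame: the origin (TCP) lies on the front face of the gripper's body, between the roots of the fingers; the fingertips stand 73 mm ahead of it and the grasp point (between the pads) lies 54 mm ahead of it (env.nose_length is the distance from the TCP to the fingertips, in m); z points along the fingers, y is the line along which they close (so a half turn about z gives the same grasp; the last joint's range is limited). The gripper opens to 85 mm and grips with 20 to 120 N. Pads are 22 mm wide; open, the fingers measure 114 mm over their backs; the gripper's body (76 mm by 85 mm) begins 54 mm behind the grasp point. The pads swing forward as they close: fully open they stand 13 mm farther back than shut.
Start: joints at [-1.437, 0.477, 0.022, 1.555, -0.011, 1.109, -0.083], TCP at [0.162, 0.655, 0.304] pointing down, gripper open.
Joint ranges: [-2.96, 2.96], [-0.34, 2.1], [-1.41, 1.46], [0.24, 2.44], [-1.37, 4.51], [0.17, 1.92], [-2.96, 2.96]. Speed limits (rad/s): [2.39, 2.39, 3.14, 3.14, 3.14, 3.14, 3.14].

INTERFACE

Orientations are given as a unit quaternion [w, x, y, z].
In Python, from cell import env, kin, camera, calibration, job gives the robot as it stands. The module is installed in compiled form; this text tells all that it offers. Calls block until the motion is done:
- env.reach(position, orientation): joint-space move of the TCP to a pose.
- env.movel(position, velocity=0.15, rot=None, stop_force=None): straight line of the TCP; rot=None keeps the orientation; velocity is the mean speed in m/s. With stop_force (N) it stops when the force on the tool has changed by that much, and returns True; else False.
- env.goto_joints(angles): joint-space move.
- env.grip(opening, f_grip=None): finger opening in m; f_grip is the grip in N (None keeps the last); returns when the fingers have stopped.
- env.dwell(seconds).
- kin.inverse_kinematics(position, orientation): joint angles nearest the present ones, or None.
- env.get_state(): the state.
- camera(name): name is "side" or "top"; returns (picture, depth): 400x640x3 uint8, blue, green, red; 400x640 float32, m along the optical axis (not along the pixel's ray), 0 where there is no reading.
- calibration(name): a dict with "fx", "fy", "cx", "cy" (pixels), "k1" (the pictures are not rectified: a ray, as slopes to the right and down, at radius r is drawn at 1 + k1 r^2 times it, then the intrinsics apply), "rvec" (rotation vector, rad) and "tvec" (3), from world to camera coordinates, as OpenCV has them. Camera axes: x right, y down, z forward; pixel columns grow to the right and rows downward; lengths in m; the calibration is good to about 2 mm. A picture is of the moment at which its call begins. calibration takes no time and is no camera call.
A pose or a line that the arm cannot do raises env.PlanningError and nothing moves.
- job.job_done(): hands the job in; it is judged then, once.
The state is a dict: "time": time; "qpos": joint angles; "joint_velocities": joint speeds; "joint_torque": joint torques, N m; "tcp_pos": TCP position; "orientation": TCP orientation; "force": force on the tool from outside, world axes, zero at the start; "torque": the same for the moment, N m; "opening": finger opening in m; "gripper_force": force on a finger pad.
Only numpy, scipy, OpenCV 4.12 (cv2) and the standard library are available. Lean on these libraries where they do the work, as an engineer would, in place of code of your own. Each camera call takes 0.05 s, during which the arm holds its last target. There are 200 camera calls.

## Working session

There is one attempt and no reset: what is moved stays moved. The work goes in short steps, each a Python script; the robot and the scene stay as the last script left them, time stands still between calls to the robot, and variables do not carry over. Pictures are saved under pics/ and viewed, at most 10 in all, crops included, and the job is handed in when it is done.

```bash
mkdir -p pics
cat > h.py <<'E'
import numpy as np, cv2
from scipy.spatial.transform import Rotation as R
from cell import env, kin, camera, calibration, job
def pts(name, depth):
    c=calibration(name); K=np.array([[c["fx"],0,c["cx"]],[0,c["fy"],c["cy"]],[0,0,1.]])
    h,w=depth.shape; u,v=np.meshgrid(np.arange(w),np.arange(h))
    n=und(c,u.ravel(),v.ravel())
    P=np.c_[n,np.ones(len(n))]*depth.reshape(-1,1)
    Rm=cv2.Rodrigues(np.array(c["rvec"],float))[0]
    return ((P-np.array(c["tvec"]).ravel())@Rm).reshape(h,w,3)
def und(c,u,v):
    K=np.array([[c["fx"],0,c["cx"]],[0,c["fy"],c["cy"]],[0,0,1.]])
    return cv2.undistortPoints(np.c_[u,v].astype(float).reshape(-1,1,2),K,np.array([c["k1"],0,0,0,0.])).reshape(-1,2)
def onplane(name,u,v,z):
    c=calibration(name); n=und(c,np.atleast_1d(u),np.atleast_1d(v))
    Rm=cv2.Rodrigues(np.array(c["rvec"],float))[0]; o=-Rm.T@np.array(c["tvec"]).ravel()
    d=np.c_[n,np.ones(len(n))]@Rm
    return o+d*((z-o[2])/d[:,2])[:,None]
def quat(x,z):
    "tool quaternion from tool z and approximate tool y given as x"
    z=np.array(z,float);z/=np.linalg.norm(z);y=np.array(x,float);y-=z*(y@z);y/=np.linalg.norm(y)
    q=R.from_matrix(np.c_[np.cross(y,z),y,z]).as_quat(); return q[[3,0,1,2]]
E
python3 - <<'E'
from h import *
for n in("top","side"):
    p,d=camera(n); cv2.imwrite(f"pics/{n}0.png",p); np.savez(f"{n}0.npz",p=p,d=d,P=pts(n,d))
    print(n,calibration(n), (d>0).mean())
    c=calibration(n);Rm=cv2.Rodrigues(np.array(c["rvec"],float))[0];print(-Rm.T@np.array(c["tvec"]).ravel())
s=env.get_state();print(s)
E
```

```text
top {'fx': 368.8529434522955, 'fy': 368.8529434522955, 'cx': 322.0446510161805, 'cy': 201.5146331220559, 'k1': -0.0833062338476335, 'rvec': array([ 2.12565767, -2.08601042,  0.22426768]), 'tvec': array([8.05749880e-04, 5.83513991e-01, 9.84393809e-01])} 0.9960546875
[0.35918828 0.00596399 1.08649372]
side {'fx': 436.66778277954046, 'fy': 436.66778277954046, 'cx': 318.4958269486219, 'cy': 196.27648221364896, 'k1': -0.03808185775577814, 'rvec': array([ 2.27235233, -0.72859591,  0.28691565]), 'tvec': array([-0.45942004,  0.31925168,  1.08400161])} 0.99591015625
[ 0.07416228 -0.70221852  0.99470448]
{'time': 0.1, 'qpos': array([-1.43710893,  0.47772446,  0.02232239,  1.55633733, -0.01148389,
        1.10928604, -0.08307046]), 'joint_velocities': array([-0.00072573, -0.00096283, -0.00045309,  0.00019998,  0.00082435,
       -0.00049582, -0.00121478]), 'joint_torque': array([ 4.76159767e-03, -5.97763145e+01,  1.61341891e+00, -2.81954437e+01,
        1.27798511e-02,  5.02995565e-03,  1.76347368e-05]), 'tcp_pos': array([0.1615173 , 0.65497338, 0.30302417]), 'orientation': array([-3.66379224e-05,  1.20562211e-01,  9.92705440e-01, -8.12779246e-04]), 'force': array([0.47604617, 0.53482573, 0.26196775]), 'torque': array([ 0.06810117,  0.03568396, -0.00630416]), 'gripper_force': 0.0, 'opening': 0.08532233130729236}
```

View pics/top0.png

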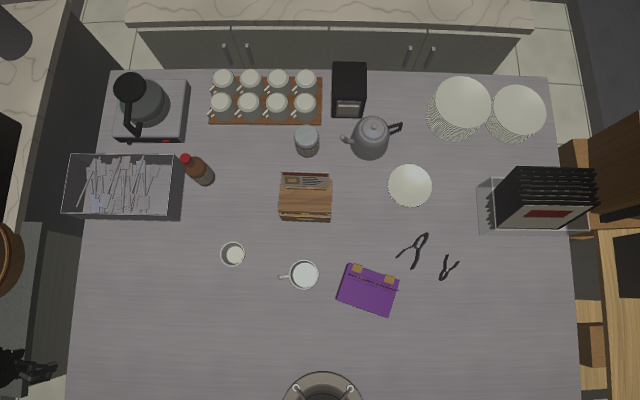

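View pics/side0.png

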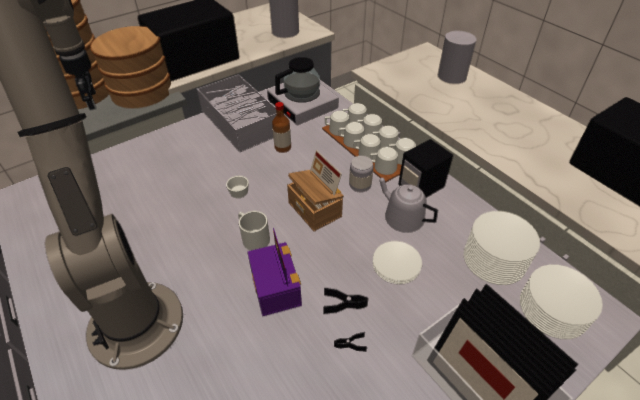

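Top view: the card box is at about (305,197), the large clip at about (413,250), the small clip at (449,267), the mug at (304,274), the purple look-alike at (368,290) and the saucers at (410,186). The side view shows the box at (315,195) and the large clip at (346,300). I'll measure these and make close crops.

Run:
```python
from h import *
t=np.load("top0.npz");s=np.load("side0.npz")
a=cv2.resize(t["p"][225:285,390:470],None,fx=5,fy=5,interpolation=2)
b=cv2.resize(t["p"][165:225,265:345],None,fx=5,fy=5,interpolation=2)
c=cv2.resize(s["p"][280:340,310:390],None,fx=5,fy=5,interpolation=2)
d=cv2.resize(s["p"][150:230,280:360],None,fx=5,fy=5,interpolation=2)[50:350]
cv2.imwrite("pics/crops.png",np.vstack([np.hstack([a,b]),np.hstack([c,d])]))
P=t["P"]
def dark(p): return (p.max(2)<75).astype(np.uint8)
m=np.zeros(dark(t["p"]).shape,np.uint8); m[225:285,390:470]=dark(t["p"])[225:285,390:470]
n,l,st,ce=cv2.connectedComponentsWithStats(m)
for i in range(1,n):
    if st[i,4]<30: continue
    v,u=np.where(l==i); Q=onplane("top",u,v,0.034)[:,:2]; mu=Q.mean(0); w,V=np.linalg.eigh(np.cov((Q-mu).T)); ax=V[:,1]
    pr=(Q-mu)@ax; pe=(Q-mu)@V[:,0]
    print("clip",st[i],"mu",mu,"ax",ax,"ext",pr.min(),pr.max(),"perp",pe.min(),pe.max(),"z",np.percentile(P[v,u,2],[5,50,95]))
    for e in np.arange(-.06,.061,.01):
        k=abs(pr-e)<.005
        if k.any(): print("  %.3f w %.3f n%d c %.3f"%(e,np.ptp(pe[k]),k.sum(),(pe[k].min()+pe[k].max())/2))
# box heights
for nm,z in(("top",t),("side",s)):
    P=z["P"]; k=(P[...,0]>.45)&(P[...,0]<.72)&(abs(P[...,1]-0.04)<.12)&(P[...,2]>.06)
    v,u=np.where(k); print(nm,k.sum(),u.min(),u.max(),v.min(),v.max(),P[k].min(0),P[k].max(0))
```

```text
clip [396 232  33  37 206] mu [ 0.45718407 -0.25952374] ax [-0.84633237  0.53265516] ext -0.056916346507040576 0.05692236868747427 perp -0.037564497120962055 0.021571925399941703 z [0.00123584 0.02790256 0.03575191]
  -0.060 w 0.008 n3 c 0.004
  -0.050 w 0.017 n17 c 0.002
  -0.040 w 0.022 n19 c 0.000
  -0.030 w 0.024 n17 c -0.001
  -0.020 w 0.024 n15 c -0.002
  -0.010 w 0.024 n18 c -0.002
  0.000 w 0.031 n26 c -0.003
  0.010 w 0.039 n17 c -0.006
  0.020 w 0.051 n20 c -0.006
  0.030 w 0.054 n17 c -0.007
  0.040 w 0.057 n17 c -0.007
  0.050 w 0.059 n18 c -0.008
  0.060 w 0.002 n2 c 0.015
clip [439 254  20  27 135] mu [ 0.40178943 -0.34344248] ax [-0.86942857  0.49405866] ext -0.039582274908631546 0.037293648377395364 perp -0.018069995752199287 0.022480263632776727 z [0.00458047 0.01830925 0.02427278]
  -0.040 w 0.035 n4 c 0.003
  -0.030 w 0.041 n19 c 0.002
  -0.020 w 0.038 n18 c 0.002
  -0.010 w 0.032 n17 c 0.000
  0.000 w 0.023 n16 c -0.000
  0.010 w 0.019 n20 c 0.002
  0.020 w 0.019 n19 c 0.001
  0.030 w 0.016 n19 c -0.000
  0.040 w 0.006 n3 c -0.000
top 2357 278 332 171 218 [ 0.53427081 -0.01528849  0.06051048] [0.6408118  0.12998148 0.17604602]
side 2129 287 343 150 217 [ 0.53256791 -0.01797052  0.0600088 ] [0.64524702 0.1313072  0.1736867 ]
```

View pics/crops.png

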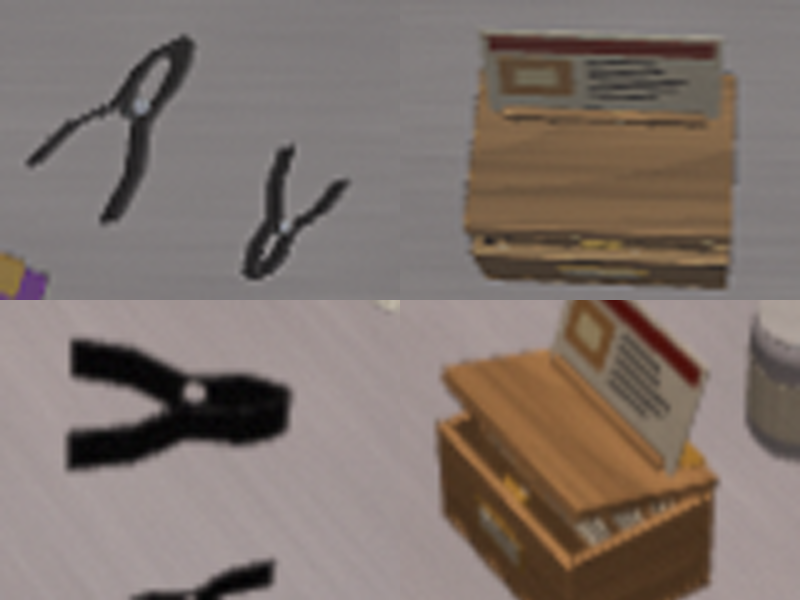

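The top crop shows the large clip with its pin at about (418,246), jaw tip at (428,233) and tail ends at (396,257) and (412,269). The lid is ajar and the card leans back. Next I'll fit the box pose and move above the lid.

Run:
```python
from h import *
for nm in("top","side"):
    z=np.load(nm+"0.npz"); P=z["P"]
    k=(P[...,0]>.45)&(P[...,0]<.72)&(abs(P[...,1]-0.057)<.1)&(P[...,2]>.06)&(P[...,2]<.135)
    Q=P[k]; rc=cv2.minAreaRect(Q[:,:2].astype(np.float32)*1000); print(nm,"rect",rc)
t=np.load("top0.npz"); P=t["P"]; L=P[192:208,285:328].reshape(-1,3); L=L[L[:,2]>.05]
A=np.c_[L[:,:2],np.ones(len(L))]; co,*_=np.linalg.lstsq(A,L[:,2],rcond=None); r=L[:,2]-A@co
A=A[abs(r)<.005];co,*_=np.linalg.lstsq(A,L[abs(r)<.005][:,2],rcond=None)
print("lid slope",np.arctan(np.hypot(*co[:2])),"yaw of -grad",np.arctan2(-co[1],-co[0]), "z at front .54", co@[.54,.057,1], "z at .63",co@[.63,.057,1])
pin,jaw,t1,t2=onplane("top",[418,428,396,412],[246,233,257,269],0.034)
print("pin",pin,"jaw",jaw,"tails",t1,t2); tm=(t1+t2)/2; print("axis yaw",np.arctan2(*(jaw-tm)[[1,0]]),np.arctan2(*(pin-tm)[[1,0]]),np.linalg.norm(jaw-tm))
q=quat([0,1,0],[0,0,-1])
for pos,yaw in (([.546,.057,.30],0),):
    print(kin.inverse_kinematics(pos,q),kin.inverse_kinematics(pos,quat([0,-1,0],[0,0,-1])))
cy=np.array(pin[:2])-0.045*np.array([np.cos(-.56),np.sin(-.56)])
for sg in(1,-1):
    print("grasp",kin.inverse_kinematics([*cy,.08],quat([sg*np.sin(.56),sg*np.cos(.56),0],[0,0,-1])))
    print("right",kin.inverse_kinematics([.608,-.08,.19],quat([-sg,0,0],[0,0,-1])), "left",kin.inverse_kinematics([.608,.2,.19],quat([sg,0,0],[0,0,-1])))
```

```text
top rect ((588.19775390625, 57.36622619628906), (144.37013244628906, 105.93751525878906), 89.13545227050781)
side rect ((590.6187133789062, 55.41872024536133), (149.7804412841797, 111.6539535522461), 88.27909088134766)
lid slope 0.7447894320390297 yaw of -grad 0.03201034283363236 z at front .54 0.14728971212547776 z at .63 0.06436025330180795
pin [ 0.46450481 -0.26530556  0.034     ] jaw [ 0.50243664 -0.2957322   0.034     ] tails [ 0.43233167 -0.20122443  0.034     ] [ 0.3991346  -0.24618477  0.034     ]
axis yaw -0.6932026110621471 -0.7062178524205333 0.11271855743365891
[-0.62964716  0.29364028  0.5053311   1.89026538 -0.16739172  0.99908984
  1.51933976] [-0.97691029  0.4070803   0.98994702  1.90837495 -0.39474454  1.03661613
 -1.38848316]
grasp [ 0.02472287  0.57686609  0.45586407  2.16932888 -0.52289136  0.50156806
  1.893409  ]
right [-0.7479793   0.93339027  1.26468969  1.85701573 -0.99035424  1.1589075
 -2.25888429] left [-0.80335218  0.59838198  0.54735591  1.7684505  -0.38876587  0.88421851
 -0.08280648]
grasp [-0.37035116  0.86697383  1.04802035  2.19059453 -1.13739943  0.81516938
 -0.68068828]
right [-0.53367157  0.63621521  0.79782579  1.84558896 -0.57134614  0.90514633
  0.53381991] left [-0.31369484  0.54388747 -0.13888993  1.7323126   0.09372176  0.87183479
  2.64843839]
```

Run:
```python
from h import *
q=quat([0,1,0],[0,0,-1])
env.grip(0.0,20)
env.reach([.554,.057,.30],q); print(env.get_state()["time"],env.get_state()["tcp_pos"])
env.movel([.554,.057,.215],.15)
r=env.movel([.554,.057,.1635],.03,stop_force=28)
s=env.get_state(); print(r,s["tcp_pos"],s["force"],s["time"])
env.dwell(.2); s=env.get_state(); print(s["tcp_pos"],s["force"])
env.movel([.554,.057,.30],.2); print(env.get_state()["time"])
p,d=camera("side"); P=pts("side",d); np.savez("side1.npz",p=p,d=d,P=P)
cv2.imwrite("pics/side1.png",cv2.resize(p[120:320,220:440],None,fx=2.5,fy=2.5))
```

```text
3.4 [0.55401329 0.05808241 0.29993751]
False [0.55400932 0.05692786 0.16438508] [-4.20751302  0.5437039  11.89476917] 5.9833
[0.55403657 0.05697576 0.16440558] [-5.04450057  0.06084152 10.94383426]
7.0167
```

View pics/side1.png

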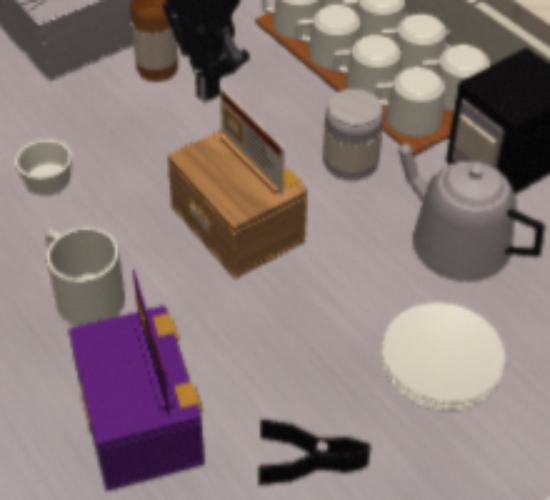

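Run:
```python
from h import *
s=np.load("side1.npz"); P=s["P"]; t=np.load("top0.npz")
print("pin side",onplane("side",348.8,298.4,.034))
# dark clip in side view -> pca at mid height
# purple
hsv=cv2.cvtColor(t["p"],cv2.COLOR_BGR2HSV); k=(hsv[...,0]>130)&(hsv[...,0]<160)&(hsv[...,1]>120)
Q=[t["P"][k]]
p=s["p"];hsv=cv2.cvtColor(p,cv2.COLOR_BGR2HSV); k=(hsv[...,0]>130)&(hsv[...,0]<160)&(hsv[...,1]>120); Q.append(P[k]); 
g=np.array([.430,-.2363]); ux=np.array([np.cos(-.7),np.sin(-.7)]); uy=np.array([-ux[1],ux[0]])
for q in Q:
    q=q[q[:,2]>.01]; a=(q[:,:2]-g)@ux; b=(q[:,:2]-g)@uy
    for lo in(.01,.07): 
        m=(q[:,2]>lo)&(abs(b)<.07); print("purple z>",lo,"max along x",np.percentile(a[m],99.5) if m.any() else None,"zmax",q[:,2].max())
k=(P[...,0]>.5)&(P[...,0]<.68)&(abs(P[...,1]-.057)<.085)
lid=P[k&(P[...,2]>.085)&(P[...,2]<.1)&(P[...,0]<.59)]; print("lid z",np.percentile(lid[:,2],[10,50,90]),"x min",lid[:,0].min(), "y",np.percentile(lid[:,1],[1,99]))
c=P[k&(P[...,2]>.108)&(P[...,2]<.18)]; c=c[c[:,1]<.05]
print("card n",len(c),"z max",c[:,2].max(),"y min",np.percentile(c[:,1],[0,2,5]),"x",np.percentile(c[:,0],[5,50,95]))
A=np.c_[c[:,1:],np.ones(len(c))]; m=np.ones(len(c),bool)
for _ in range(4):
    co,*_=np.linalg.lstsq(A[m],c[m][:,0],rcond=None); m=abs(c[:,0]-A@co)<.004
print("card x= a*y+b*z+c",co,m.sum(),"x at right edge z.13",co@[-.006,.13,1])
# small edge check using right card corners in the side image (top right corner, rows)
for z in(.12,.13,.14,.15,.16):
    w=c[(abs(c[:,2]-z)<.005)&m]; print(z,w[:,1].min(),w[w[:,1].argmin()])
```

```text
pin side [[ 0.46636316 -0.26847086  0.034     ]]
purple z> 0.01 max along x -0.07778285731661468 zmax 1.0864937224486628
purple z> 0.07 max along x -0.07778285731661468 zmax 1.0864937224486628
purple z> 0.01 max along x -0.07402798449495539 zmax 0.9947044796422131
purple z> 0.07 max along x -0.07598092699681748 zmax 0.9947044796422131
lid z [0.08732393 0.0900468  0.09238193] x min 0.5344885431235744 y [-0.01435572  0.12632275]
card n 193 z max 0.16904633438929706 y min [-0.00904896 -0.0066175  -0.00538943] x [0.60702396 0.60885442 0.61087081]
card x= a*y+b*z+c [0.01188808 0.0083886  0.60747131] 191 x at right edge z.13 0.6084905019528816
0.12 -0.006836277427409088 [ 0.61014867 -0.00683628  0.12268638]
0.13 -0.009048961282465797 [ 0.60828238 -0.00904896  0.13347642]
0.14 -0.006263208393573644 [ 0.6067354  -0.00626321  0.14000537]
0.15 -0.007435764170567342 [ 0.60920782 -0.00743576  0.14731591]
0.16 -0.008488026202013957 [ 0.60824124 -0.00848803  0.15639945]
```

Run:
```python
from h import *
q=quat([-np.sin(.7),-np.cos(.7),0],[0,0,-1])
env.grip(.085,25)
env.reach([.431,-.238,.28],q)
env.movel([.431,-.238,.12],.15)
r=env.movel([.431,-.238,.077],.05,stop_force=12)
s=env.get_state(); print(r,s["time"],s["tcp_pos"],s["force"])
p,d=camera("side"); cv2.imwrite("g0.png",p)
env.grip(.045,25); s=env.get_state(); print(s["opening"],s["gripper_force"],s["force"])
env.grip(.0,25); s=env.get_state(); print(s["opening"],s["gripper_force"],s["force"],s["time"])
p2,d=camera("side")
f=lambda p:cv2.resize(p[200:340,280:420],None,fx=2.8,fy=2.8)
cv2.imwrite("pics/grasp.png",np.hstack([f(p),f(p2)]))
```

```text
False 12.475 [ 0.43108666 -0.2381674   0.07716403] [-0.0552874  -0.12801122 -0.06014522]
0.04517752791281288 5.864235442131758 [-0.23048501  1.81700287  5.8236103 ]
0.026667498059980567 23.95708033873234 [-0.83475414  2.0100671  13.90155066] 13.2917
```

View pics/grasp.png

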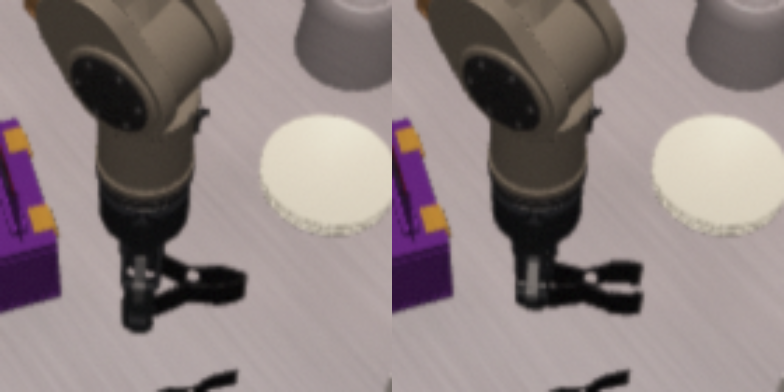

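Right frame: the clip is squeezed open, with its jaws gaping at about (640,285). Now I'll lift it and go to a pre-pose on the card's right side.

Run:
```python
from h import *
env.grip(.0,35)
env.movel([.431,-.238,.28],.12); env.dwell(.2)
s=env.get_state(); print(s["opening"],s["gripper_force"],s["time"])
a=np.pi/2-.012
q=quat([np.sin(a),-np.cos(a),0],[0,0,-1])   # tool y = -clip y
env.reach([.6095,-.147,.28],q)
env.movel([.6095,-.147,.19],.12); env.dwell(.3)
s=env.get_state(); print(s["opening"],s["gripper_force"],s["time"],s["tcp_pos"])
ims=[]
for n in("top","side"):
    p,d=camera(n); np.savez(n+"2.npz",p=p,d=d,P=pts(n,d)); ims.append(p)
b=[cv2.resize(ims[0][150:270,270:390],None,fx=3.3,fy=3.3),cv2.resize(ims[1][130:250,290:410],None,fx=3.3,fy=3.3)]
cv2.imwrite("pics/pre.png",np.hstack(b))
```

```text
0.026207996657161784 34.089419990050374 15.6
0.0258391947975295 34.10489241097821 18.2833 [ 0.60972998 -0.1470204   0.19054315]
```

View pics/pre.png

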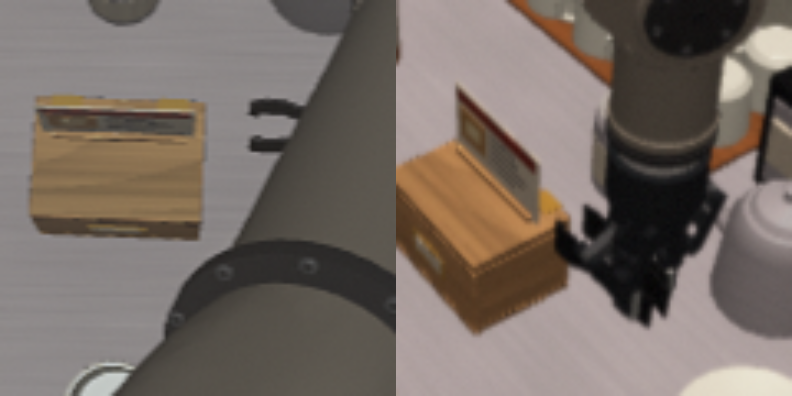

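The top crop shows the open jaws at (250–300, 97–152), facing the card's right edge at about (195,122). In the side crop the jaw tips are at about (570,235). I'll measure the jaws' offset and level in the picture.

Run:
```python
from h import *
t=np.load("top2.npz");P=t["P"];p=t["p"]
m=np.zeros(p.shape[:2],np.uint8); m[176:200,342:366]=(p.max(2)<70)[176:200,342:366]
m[:, :]*=1
v,u=np.where(m>0); 
for r in range(177,200): print(r,''.join('%4d'%(1000*P[r,c,2]) if m[r,c] else '   .' for c in range(342,364)))
z=.147
for lo,hi in((176,188),(188,200)):
    k=(v>=lo)&(v<hi)&(u<357); Q=onplane("top",u[k],v[k],z)
    yt=Q[:,1].max(); print("jaw",lo,"tip y",yt,"x",Q[Q[:,1]>yt-.006][:,0].min(),Q[Q[:,1]>yt-.006][:,0].max(), "all x",Q[:,0].min(),Q[:,0].max())
# card top edge in top image, ref at z .168
hsv=cv2.cvtColor(p,cv2.COLOR_BGR2HSV)
C=P[176:200,270:340].reshape(-1,3); C=C[C[:,2]>.12]; print("card top pts",len(C),"ymin",C[:,1].min(),"x",np.percentile(C[:,0],[5,50,95]),"z",C[:,2].max())
s=np.load("side2.npz");S=s["P"]; d=(s["p"].max(2)<60)&(S[...,1]<-.02)&(S[...,1]>-.1)&(S[...,0]>.57)&(S[...,0]<.65)&(S[...,2]>.09)&(S[...,2]<.18)
Q=S[d]
for y in np.arange(-.095,-.02,.008):
    k=abs(Q[:,1]-y)<.004
    if k.any(): print("y %.3f"%y,k.sum(),"z",np.percentile(Q[k,2],[2,98]),"x",np.percentile(Q[k,0],[2,98]))
```

```text
177    .   .   .   .   .   .   .   .   .   .   .   .   .   .   .   .   .   .   .   .   .   .
178    .   .   .   .   .   .   .   .   .   .   .   .   .   .   .   .   .   .   .   .   .   .
179    .   .   .   .   .   .   .   .   .   .   .   .   .   .   .   .   .   .   .   .   .   .
180    .   .   .   .   .   . 147 144 144 147 146 143 145 146   .   .   .   .   .   .   .   .
181    .   .   .   . 145 145 148 144 142 142 142 141 142 143 145 143 141   .   .   .   . 577
182    .   .   .   . 136 136 143 135 134 133 133 134 135 136 136 139 142 144 139 147 578 585
183    .   .   .   . 127 126 128 121 122 123 127 125 124 124 123 127 133 137 138 144 583 590
184    .   .   .   . 113 117 121   .   . 109 112 114 115 117 118 122 121 128 133 136 590 593
185    .   .   .   .   .   .   .   .   .   .   .   .   .   .   .   . 115 120 125 576 595 597
186    .   .   .   .   .   .   .   .   .   .   .   .   .   .   .   .   .   .   . 585 599 603
187    .   .   .   .   .   .   .   .   .   .   .   .   .   .   .   .   .   . 579 590 598 605
188    .   .   .   .   .   .   .   .   .   .   .   .   .   .   .   .   .   . 
[... 1059 characters left out ...]
88983343817094 x 0.6134697149029982 0.6245127390357541 all x 0.6134697149029982 0.624871433424923
jaw 188 tip y -0.05102914760401118 x 0.5836633274764091 0.5945544996139476 all x 0.5733159448583334 0.5945544996139476
card top pts 273 ymin -0.006554748204397356 x [0.60730611 0.60869599 0.61053128] z 1.0864937224486628
y -0.095 1 z [0.13277698 0.13277698] x [0.61547744 0.61547744]
y -0.087 3 z [0.11813124 0.12365223] x [0.5921891  0.59335246]
y -0.079 19 z [0.11466779 0.14473432] x [0.58925807 0.62359973]
y -0.071 26 z [0.11289073 0.14448767] x [0.59006238 0.62593225]
y -0.063 39 z [0.10999821 0.14550682] x [0.58963818 0.62512331]
y -0.055 23 z [0.11385176 0.14446809] x [0.59018043 0.6240616 ]
```

Run:
```python
from h import *
r=env.movel([.611,-.147,.1905],.05)
r=env.movel([.611,-.082,.1905],.04,stop_force=2.5); env.dwell(.3)
s=env.get_state(); print(r,s["opening"],s["gripper_force"],s["time"],s["tcp_pos"],s["force"])
ims=[]
for n in("top","side"):
    p,d=camera(n); np.savez(n+"3.npz",p=p,d=d,P=pts(n,d)); ims.append(p)
b=[cv2.resize(ims[0][150:230,270:350],None,fx=5,fy=5),cv2.resize(ims[1][130:210,290:370],None,fx=5,fy=5)]
cv2.imwrite("pics/fin.png",np.hstack(b))
P=np.load("top3.npz")["P"];m=ims[0].max(2)<70
for r in range(176,200): print(r,''.join('%4d'%(1000*P[r,c,2]) if m[r,c] else '   .' for c in range(318,345)))
```

```text
False 0.02591225307879557 34.104341588536045 20.7083 [ 0.61098752 -0.08205848  0.19049723] [-0.30512466  0.16668151 -0.42752853]
176    .   .   .   .   .   .   .   .   .   .   .   .   .   . 572   .   .   .   .   .   .   .   .   .   .   .   .
177    .   .   .   .   .   .   .   .   .   .   .   .   . 572   .   .   .   .   .   .   .   .   .   .   .   .   .
178    .   .   .   .   .   .   .   .   .   .   .   .   . 576   .   .   .   .   .   .   .   .   .   .   .   .   .
179    .   .   .   .   .   . 144 146 142 145 143 145 575 582   .   .   .   .   .   .   .   .   .   .   .   .   .
180    .   .   .   . 146 145 147 145 143 142 143 570 579   .   .   .   .   .   .   .   .   .   .   .   .   .   .
181    .   .   .   . 137 140 143 137 136 133 134 576 584   .   .   .   .   .   .   .   .   .   .   .   .   .   .
182    .   .   .   . 127 127 133 129 124 126 572 584   .   .   .   .   .   .   .   .   .   .   .   .   .   .   .
183    .   .   .   .   .   .   .   .   . 165 580   .   .   .   .   .   .   .   .   .   .   .   .   .   .   .   .
184  161   .   .   .   .   .   .   .   . 576 586   .   .   .   .   
[... 1040 characters left out ...]
 .   .   .   .   .   .
194    .   .   .   . 593 605   .   .   .   .   .   .   .   .   .   .   .   .   .   .   .   .   .   .   .   .   .
195    .   .   .   . 603 608   .   .   .   .   .   .   .   .   .   .   .   .   .   .   .   .   .   .   .   .   .
196    .   .   .   . 607   .   .   .   .   .   .   .   .   .   .   .   .   .   .   .   .   .   .   .   .   .   .
197    .   .   . 604 611   .   .   .   .   .   .   .   .   .   .   .   .   .   .   .   .   .   .   .   .   .   .
198    .   .   . 610   .   .   .   .   .   .   .   .   .   .   .   .   .   .   .   .   .   .   .   .   .   .   .
199    .   . 606 617   .   .   .   .   .   .   .   .   .   .   .   .   .   .   .   .   .   .   .   .   .   .   .
```

View pics/fin.png

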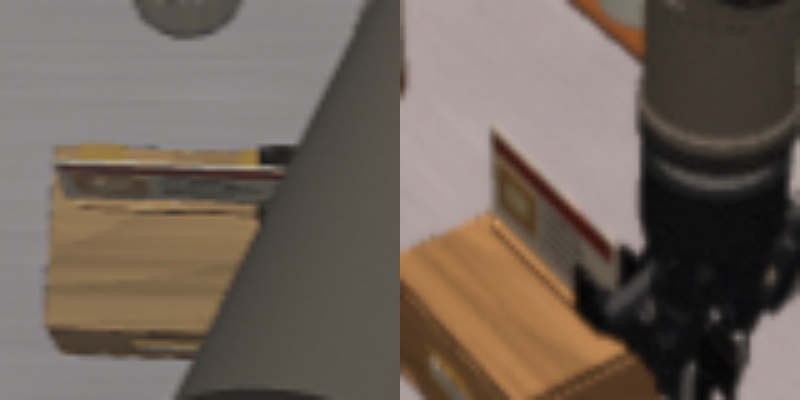

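The top view shows the two jaws at (260,155) and (262,205), on either side of the card. The side view shows the card's right edge inside the gap, and the tool force has barely changed. I'm handing in now.

Run:
```python
from h import *
print(onplane("top",[322,322],[179.5,190.5],.146), job.job_done())
```

```text
the job is handed in; nothing more can be done
[[0.62486631 0.01256967 0.146     ]
 [0.59487528 0.01199919 0.146     ]] None
```

I handed the job in at about 21 s (limit 54 s): the lid is shut, and the clip is held wide open and level around the card's right edge, which measures about 2 cm inside the jaws with no contact felt; I was not shown the verdict.

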